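# Pull the fan filter and show it over the dust pad

### The arm

A 6-joint arm with a two-finger parallel gripper is mounted at the origin on the work surface. World frame = base frame: x ahead of the robot, y to its left, z up, the work surface at z = 0. Lengths are in m, angles in rad, forces in N, time in s.
With the tool pointing down it reaches from about 0.3 to 0.85 m from the base axis. Payload 5.4 kg.
Tool frame: the origin (TCP) lies on the centre line of the jaws, within the pads' length; the fingertips stand 22 mm ahead of it and the grasp point (between the pads) lies 3 mm ahead of it (arm.finger_overhang is the distance from the TCP to the fingertips, in m); z points along the fingers, x is the direction in which the jaws open and shut, and the axes are right-handed (so a half turn about z gives the same grasp; the last joint's range is limited). The gripper opens to 85 mm and grips with 20 to 120 N. Pads are 22 mm wide; open, the fingers measure 114 mm over their backs; the gripper's body (76 mm by 85 mm) begins 54 mm behind the grasp point. The pads swing forward as they close: fully open they stand 13 mm farther back than shut.
Start: joints at [-1.447, 0.158, 1.597, -0, 1.386, -0.21], TCP at [0.188, -0.543, 0.253] pointing down, gripper open.
Joint ranges: [-2.91, 2.91], [-0.94, 2.29], [0.18, 2.7], [-1.29, 4.43], [0.17, 2.64], [-3, 3]. Speed limits (rad/s): [2.57, 2.57, 3.14, 3.14, 3.14, 3.14].

### API

Orientations are given as [roll, pitch, yaw] about the fixed x, y, z axes, in that order (R = Rz(yaw) Ry(pitch) Rx(roll)).
In Python, from cell import arm gives the robot as it stands.
- The arm moves only by the shell command python3 -m jog 'ROWS' [FORCE]. ROWS is JSON, a list that holds one entry, the list of rows, each a list of 7 numbers: the shift along the tool's x, y, z in m, then the turn, a rotation vector about the tool's x, y, z in degrees, then the finger opening in m, from 0 to 0.0854. A call has exactly 8 rows; each row shifts and turns the pose as measured when the row begins, along the tool's axes as they then stand; what a row does not reach is not made up. A row lasts 1/8 s, in which the tool goes at most 62.5 mm and 10.7 degrees, less where a joint would pass 70% of its speed; a pose out of reach is approached as far as the arm can. A call is refused whole if a number of a shift passes 0.0625 or a number of a turn 10.7, either way. A call with a gripper value outside its range is refused whole. The fingers move at their own pace and stop on an object; FORCE is the grip in N (left out, the last holds). Time passes only in rows, so rows that do not move let the fingers close, or fill a call up. It gives the time, the measured TCP pose, the force and the opening at its end, in the units of the state.
- arm.read_state(): the state, without advancing time (a new reading comes with each control period).
- arm.grab_frame(name): name is "side" or "top" or "wrist"; returns a dict with "frame" (420x560x3 uint8, blue, green, red), "range_z" (420x560 float32, m along the optical axis (not along the pixel's ray), 0 where there is no reading), "fx", "fy", "cx", "cy" (pixels), "extrinsics" (4x4, takes a point from camera to world coordinates). Camera axes: x right, y down, z forward; pixel columns grow to the right and rows downward; lengths in m; the calibration is good to about 2 mm. The wrist camera is an equidistant fisheye: a pixel r from the principal point sees the ray r / f radians off the axis. A picture is of the moment at which its call begins.
- arm.hand_in(): hands the job in, once; it reports no verdict.
Trained networks look in a picture, given as the dict that the camera call returned (one of the last four; its "shot" number tells which), for a name from the list of things; names that differ only in an ending like _2 or _b are one class to them, and where a whole thing is asked for, a point or a joint stands for the part that bears it (a point fixed in the world has none). Each returns a list of dicts, best first, with "confidence" (0 to 1); they miss things now and then, are a little off and sometimes report something else, mostly with a low value. They report only what shows in the picture. A call takes as long as a camera call. They do not tell look-alikes from the thing itself.
- arm.search_frame(picture, name): "xyz" ([x, y, z] in m, in the coordinates of the camera as it stood for that picture, good to about 4 mm: the middle of the surface that is visible of it).
- arm.tip_of(picture, name): "xyz" ([x, y, z] in m, in the coordinates of the camera as it stood for that picture, good to about 4 mm: a listed point, or the origin of a listed thing).
The state is a dict: "t": time; "joint_positions": joint angles; "joint_velocities": joint speeds; "joint_torque": joint torques, N m; "tcp_pos": TCP position; "tcp_rot": TCP orientation; "ft_force": force on the tool from outside, world axes, zero at the start; "moment": the same for the moment, N m; "grip_width": opening from 0.0 (shut) to 1.0 (fully open).
Only numpy, scipy, OpenCV 4.12 (cv2) and the standard library are available. Lean on these libraries where they do the work, as an engineer would, in place of code of your own. Each camera call takes 0.05 s, during which the arm holds its last target.

### The job

First press the sprung lid of the vial tray down until it clicks shut, so that no dust gets on the vials. Then swing the filter hood of the fan unit wide open and leave it standing open, draw the filter plate up out of its slot by the orange tab without dropping it, and finish while still holding it in the gripper: upright, still, centred over the white dust pad, with its lower edge at least 10 cm above the pad. Leave the amber bottle, the white jar and the tube rack where they stand.

Things in the scene. Friction and masses are not known exactly. Their poses are not given: they have to be found in the camera images.
- tray: Vial tray case, fixed to the bench: beige open box 180 x 160 x 75 mm high (x, y, z) full of capped vials, with a slate-coloured lid hinged along its far (+x) rim. Origin: centre of its underside, on the bench; x points from its front to its hinge side, z up. Its yaw varies, and it may stand left or right of the fan unit.
- lid (a joint): Angle of the tray lid, rad: 0 shut, larger is more open. Starts at 0.3 to 0.75 and stays by friction. A spring lifts it; a catch at its front edge resists from about 0.07 to 0.03 rad (about 4 N pressed on the front strip). Past the catch it stays shut (below 0.02 rad); short of it, it springs back up to 0.2 to 0.3 rad.
- lid_press (a point): Point on the upper face of the lid to press: middle of the yellow mark (30 x 70 mm) on the opaque front strip, 147 mm from the hinge line and 28 mm from the lid's front edge; moves with the lid. The lid is a flat plate 175 x 160 x 6 mm; shut, this upper face is 81 mm above the bench.
- lid_hinge (a point): Middle of the lid's hinge line, at the height of the lid's upper face (81 mm above the bench); the hinge axis runs along the tray's y. The joint axis itself lies 6 mm lower.
- unit: Fan unit, fixed to the bench: beige block 170 x 150 x 100 mm high (x, y, z), flat deck on top. Origin: centre of its underside; x points from its front (dark display) to its hinge side, z up; yaw varies. In the deck, 5 mm towards +x from the centre, is a slot 74 mm long in x, 11 mm wide in y, 82 mm deep: the filter plate stands in it, hidden by the hood.
- flap (a joint): Angle of the filter hood, rad: 0 shut, larger is more open, stop at 1.9. It starts shut or up to 0.12 open. Friction (about 0.1 N m) lets it stay at any angle where it is left. Wide open means clearly upright (beyond about 1.3).
- flap_bar (a point): Middle of the hood's steel handle: a round bar of 10 mm diameter, 70 mm long, along the unit's y, on two posts, its centre 35 mm above the hood's top face; moves with the hood. Relative to flap_hinge at angle 0: 95 mm towards -x and 75 mm up.
- flap_hinge (a point): Middle of the hood's hinge line, which runs along the unit's y on the deck, 65 mm towards +x from the unit's centre and 100 mm above the bench. The hood is a slate-coloured thin-walled cap, 115 (x) x 110 (y) x 40 mm high, reaching from the hinge line towards -x. Open at a right angle, it stands wholly on the far (+x) side of the hinge line.
- filter_mid (a point): Centre of the loose filter plate, 57 mm above its lower edge; x along its width, y through its thickness, z up to the tab. Blue frame with grey mesh 72 wide x 8 thick x 80 mm high, orange grip tab on top 36 wide x 10 thick x 34 mm high; 60 to 130 g. Starts upright in the slot, width along the unit's x, lower edge 18 mm and tab top 132 mm above the bench; only the tab is above the deck.
- filter_tab (a point): Centre to grip on the orange tab, 44 mm above filter_mid and 13 mm below the tab's top edge (at the start 119 mm above the bench, 19 mm above the deck); same axes as filter_mid. Grip across its 10 mm thickness (y).
- pad: White dust pad, fixed flat on the bench between the two units: 100 x 100 x 4 mm thick. Origin: centre of its underside.
- amber_bottle: Bystander: amber glass bottle with a blue cap, 66 mm diameter, 150 mm high; origin centre of its underside. Not to be moved.
- white_jar: Bystander: white jar with a red lid, 60 mm diameter, 80 mm high; origin centre of its underside. Not to be moved.
- tube_rack: Bystander: white block 60 x 110 x 50 mm with short glass tubes up to 85 mm; origin centre of its underside. Not to be moved.
There are look-alikes about, which are no part of the job. Several things have the shape of the pad; the one meant has the colours described above.

How it is judged:
By the outcome, as a careful person would: the job done as asked, in the order asked, and still so for the second after the job is handed in, while the arm keeps its last pose, push and grip.
It also fails if it takes over 61 s, if anything falls off the work surface, if the arm or the gripper's body presses on something with over 40 N, if the wrist force passes 120 N, or if a joint passes its speed limit or range.

## Working session

There is one attempt and no reset: what is moved stays moved. The work goes in short steps, Python scripts to look and compute and a shell command to move; the robot and the scene stay as the last step left them, time stands still between calls to the robot, and variables do not carry over. Pictures are saved under pics/ and viewed, and the job is handed in when it is done.

```bash
ls; mkdir -p pics
cat > h.py <<'E'
import numpy as np, cv2
from cell import arm
from scipy.spatial.transform import Rotation as R
def shot(n,fn):
    p=arm.grab_frame(n); cv2.imwrite('pics/'+fn+'.png',p['frame']); return p
def w(p,xyz):
    T=np.array(p['extrinsics']); return (T[:3,:3]@np.array(xyz)+T[:3,3])
def st():
    s=arm.read_state(); print('t',round(s['t'],2),'tcp',np.round(s['tcp_pos'],4),'rot',np.round(s['tcp_rot'],3),'F',np.round(s['ft_force'],1),'g',round(s['grip_width'],3),'q',np.round(s['joint_positions'],2)); return s
E
python3 - <<'E'
from h import *
s=st()
for c in ['top','side']:
    p=shot(c,c+'0')
    for n in ['tray','lid_press','lid_hinge','unit','flap_bar','flap_hinge','pad','amber_bottle','white_jar','tube_rack']:
        for d in arm.tip_of(p,n)[:3]: print(c,n,np.round(w(p,d['xyz']),3),round(d['confidence'],2))
print(arm.read_state()['t'])
E
```

```text
pics
t 0.0 tcp [ 0.1883 -0.5427  0.2523] rot [-3.141e+00  2.000e-03 -1.237e+00] F [-0.2  0.5 -0.1] g 0.999 q [-1.45  0.16  1.6   0.    1.39 -0.21]
top tray [ 0.501 -0.232 -0.001] 0.67
top lid_press [ 0.451 -0.227  0.141] 0.85
top lid_hinge [ 0.587 -0.253  0.079] 0.96
top unit [0.487 0.227 0.001] 0.79
top flap_bar [0.458 0.237 0.187] 0.63
top flap_hinge [0.544 0.211 0.103] 0.83
top pad [ 0.721 -0.177  0.006] 0.84
top pad [ 0.468 -0.007 -0.   ] 0.76
top pad [ 0.581 -0.249  0.081] 0.68
top amber_bottle [0.747 0.031 0.001] 0.59
top amber_bottle [ 0.502 -0.235 -0.001] 0.51
top white_jar [ 0.521 -0.488 -0.004] 0.77
top tube_rack [ 0.484  0.469 -0.001] 0.84
side tray [ 0.496 -0.238  0.004] 0.87
side tray [ 0.48   0.222 -0.003] 0.3
side lid_press [ 0.452 -0.23   0.141] 0.87
side lid_press [ 0.479  0.459 -0.001] 0.66
side lid_hinge [ 0.581 -0.25   0.082] 0.78
side unit [ 0.478  0.224 -0.002] 0.83
side unit [ 0.58  -0.247  0.084] 0.55
side flap_bar [0.457 0.23  0.183] 0.71
side flap_hinge [0.539 0.205 0.102] 0.55
side pad [ 0.464 -0.016  0.   ] 0.85
side pad [ 0.719 -0.176  0.002] 0.69
side pad [ 0.453 -0.231  0.142] 0.24
side amber_bottle [0.746 0.025 0.003] 0.56
side white_jar [ 0.523 -0.491 -0.004] 0.82
side white_jar [ 0.497 -0.237  0.001] 0.2
side tube_rack [ 0.482  0.461 -0.002] 0.72
1.1
```

View pics/top0.png

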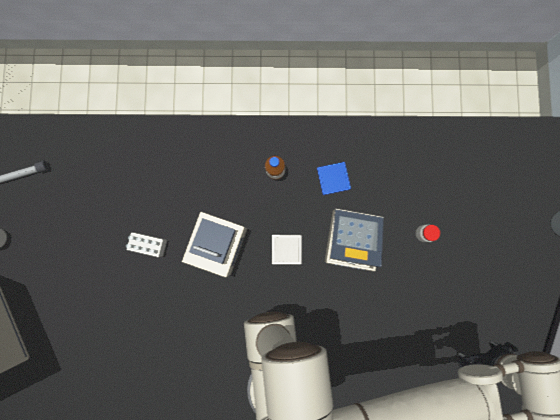

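View pics/side0.png

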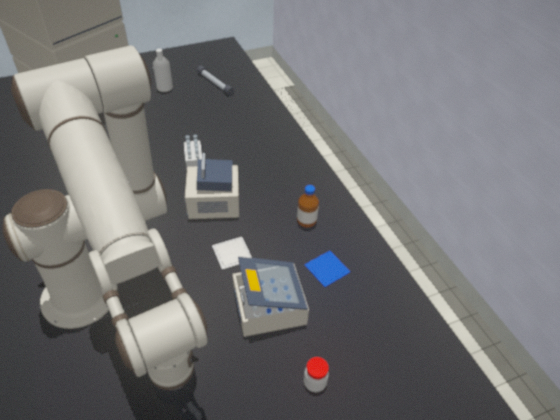

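The white pad between the units is at (287,249) in the top image and the blue look-alike is at (334,178). The tray is on the right at (355,240), with the yellow mark at (356,254). The unit is on the left at (214,244), with its bar on the -x side. Next I refine the yaws from depth.

```bash
cat >> h.py <<'E'
def cloud(p):
    z=p['range_z'];v,u=np.indices(z.shape)
    P=np.stack([(u-p['cx'])*z/p['fx'],(v-p['cy'])*z/p['fy'],z],-1)
    T=np.array(p['extrinsics']); return P@T[:3,:3].T+T[:3,3], z>0
def plan(pos,yaw,n,tilt=None):
    """rows to reach world pos with tool down at yaw in n rows"""
    s=st(); p=np.array(s['tcp_pos']); r=R.from_euler('xyz',s['tcp_rot'])
    g=R.from_euler('xyz',[np.pi,0,yaw]); 
    if tilt is not None: g=R.from_rotvec(tilt)*g
    rv=(r.inv()*g).as_rotvec(); dp=(np.array(pos)-p)/n
    for i in range(n):
        print(np.round(r.inv().apply(dp),4).tolist(),np.round(np.degrees(rv)/n,2).tolist())
        r=r*R.from_rotvec(rv/n)
E
python3 - <<'E'
from h import *
p=shot('top','top1'); P,ok=cloud(p)
def rect(c,zl,zh,rad,name):
    m=ok&(np.hypot(P[...,0]-c[0],P[...,1]-c[1])<rad)&(P[...,2]>zl)&(P[...,2]<zh)
    q=P[m]; r=cv2.minAreaRect((q[:,:2]*1000).astype(np.float32)); print(name,len(q),r,q.mean(0).round(4))
rect((.46,.23),.125,.155,.13,'hoodtop')
rect((.45,.235),.16,.21,.1,'bar')
rect((.483,.225),.09,.11,.13,'deck')
hsv=p['frame'].astype(int)
m=ok&(hsv.min(-1)>150)&(np.hypot(P[...,0]-.466,P[...,1]+.011)<.09); q=P[m]
print('pad',len(q),cv2.minAreaRect((q[:,:2]*1000).astype(np.float32)),q.mean(0))
b,g,r=[hsv[...,i] for i in range(3)]
m=ok&(r>150)&(b<90)&(np.hypot(P[...,0]-.45,P[...,1]+.23)<.1);q=P[m]
print('yellow',len(q),cv2.minAreaRect((q[:,:2]*1000).astype(np.float32)),q.mean(0))
f=cv2.resize(p['frame'][190:290,120:400],None,fx=2.8,fy=2.8);cv2.imwrite('pics/crop1.png',f)
plan([.448,-.228,.20],-.17,16)
E
```

```text
hoodtop 1232 ((493.35052490234375, 225.22459411621094), (111.20880889892578, 115.30779266357422), 71.09908294677734) [0.4956 0.2224 0.1461]
bar 90 ((461.0156555175781, 234.71446228027344), (77.57787322998047, 11.479999542236328), 72.68284606933594) [0.461  0.2339 0.1881]
deck 1100 ((482.837890625, 229.0875244140625), (151.12744140625, 170.10824584960938), 71.14391326904297) [0.4689 0.2242 0.1009]
pad 854 ((467.13690185546875, -10.931663513183594), (96.82003021240234, 101.31114196777344), 0.21563565731048584) [ 0.46747633 -0.01045033  0.00506849]
yellow 202 ((454.79693603515625, -228.16537475585938), (71.12031555175781, 28.31624412536621), 80.8688735961914) [ 0.45472004 -0.22732007  0.14168855]
t 1.15 tcp [ 0.1884 -0.5432  0.2533] rot [ 3.142  0.    -1.237] F [ 0.7  0.4 -0.4] g 0.998 q [-1.45  0.16  1.6  -0.    1.39 -0.21]
[-0.0133, -0.0218, 0.0033] [-0.0, 0.0, -3.82]
[-0.0118, -0.0226, 0.0033] [-0.0, 0.0, -3.82]
[-0.0103, -0.0234, 0.0033] [-0.0, 0.0, -3.82]
[-0.0087, -0.024, 0.0033] [-0.0, 0.0, -3.82]
[-0.0071, -0.0245, 0.0033] [-0.0, 0.0, -3.82]
[-0.0054, -0.0249, 0.0033] [-0.0, 0.0, -3.82]
[-0.0038, -0.0252, 0.0033] [-0.0, 0.0, -3.82]
[-0.0021, -0.0254, 0.0033] [-0.0, 0.0, -3.82]
[-0.0004, -0.0255, 0.0033] [-0.0, 0.0, -3.82]
[0.0013, -0.0255, 0.0033] [-0.0, 0.0, -3.82]
[0.003, -0.0253, 0.0033] [-0.0, 0.0, -3.82]
[0.0047, -0.0251, 0.0033] [-0.0, 0.0, -3.82]
[0.0064, -0.0247, 0.0033] [-0.0, 0.0, -3.82]
[0.008, -0.0242, 0.0033] [-0.0, 0.0, -3.82]
[0.0096, -0.0237, 0.0033] [-0.0, 0.0, -3.82]
[0.0112, -0.023, 0.0033] [-0.0, 0.0, -3.82]
```

View pics/crop1.png

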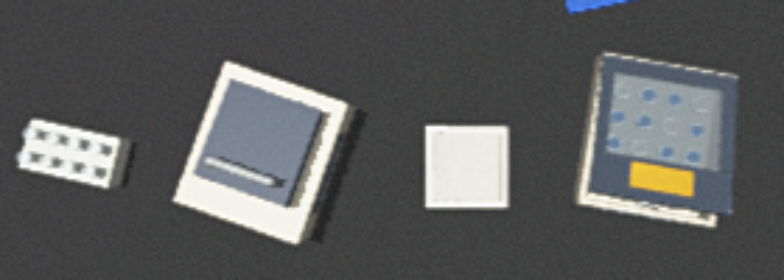

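```bash
python3 -m jog '[[[-0.0133,-0.0218,0.003,0,0,-3.8,0],[-0.0118,-0.0226,0.003,0,0,-3.8,0],[-0.0103,-0.0234,0.003,0,0,-3.8,0],[-0.0087,-0.024,0.003,0,0,-3.8,0],[-0.0071,-0.0245,0.003,0,0,-3.8,0],[-0.0054,-0.025,0.003,0,0,-3.8,0],[-0.0038,-0.025,0.003,0,0,-3.8,0],[-0.0021,-0.0254,0.003,0,0,-3.8,0]]]' 30
python3 -m jog '[[[0,-0.0255,0.003,0,0,-3.8,0],[0.0013,-0.0255,0.003,0,0,-3.8,0],[0.003,-0.0253,0.003,0,0,-3.8,0],[0.0047,-0.025,0.003,0,0,-3.8,0],[0.0064,-0.0247,0.003,0,0,-3.8,0],[0.008,-0.0242,0.003,0,0,-3.8,0],[0.0096,-0.0237,0.003,0,0,-3.8,0],[0.0112,-0.023,0.003,0,0,-3.8,0]]]'
python3 -c "
from h import *
plan([.446,-.227,.16],-.17,8)"
```

```text
t: 2.15
tcp_pos: [0.3218, -0.3773, 0.2284]
tcp_rot: [3.141, -0.001, -0.682]
ft_force: [-1.1, -0.1, 0.4]
grip_width: -0.002
t: 3.15
tcp_pos: [0.4514, -0.2042, 0.2036]
tcp_rot: [3.138, -0.003, -0.12]
ft_force: [-0.1, 0.6, 0.3]
grip_width: 0.002
t 3.15 tcp [ 0.4514 -0.2042  0.2036] rot [ 3.138e+00 -3.000e-03 -1.200e-01] F [-0.1  0.6  0.3] g 0.002 q [-0.67 -0.01  1.87 -0.    1.27 -0.55]
[-0.0003, 0.0029, 0.0055] [0.02, -0.02, 0.36]
[-0.0003, 0.0029, 0.0055] [0.02, -0.02, 0.36]
[-0.0003, 0.0029, 0.0055] [0.02, -0.02, 0.36]
[-0.0003, 0.0029, 0.0055] [0.02, -0.02, 0.36]
[-0.0003, 0.0029, 0.0055] [0.02, -0.02, 0.36]
[-0.0002, 0.0029, 0.0055] [0.02, -0.02, 0.36]
[-0.0002, 0.0029, 0.0055] [0.02, -0.02, 0.36]
[-0.0002, 0.0029, 0.0055] [0.02, -0.02, 0.36]
```

```bash
python3 -m jog '[[[-0.0005,0.003,0.006,0,0,0.4,0],[-0.0005,0.003,0.006,0,0,0.4,0],[-0.0005,0.003,0.006,0,0,0.4,0],[-0.0005,0.003,0.006,0,0,0.4,0],[-0.0005,0.003,0.006,0,0,0.4,0],[-0.0005,0.003,0.006,0,0,0.4,0],[-0.0005,0.003,0.006,0,0,0.4,0],[-0.0005,0.003,0.004,0,0,0.4,0]]]'
python3 -m jog '[[[-0.001,0,0.006,0,0,0,0],[-0.001,0,0.006,0,0,0,0],[-0.001,0,0.006,0,0,0,0],[-0.001,0,0.006,0,0,0,0],[-0.001,0,0.005,0,0,0,0],[-0.001,0,0.005,0,0,0,0],[-0.001,0,0.004,0,0,0,0],[0,0,0.003,0,0,0,0]]]'
python3 - <<'E'
from h import *
st(); p=shot('side','s2')
E
```

```text
t: 4.15
tcp_pos: [0.4429, -0.2288, 0.1546]
tcp_rot: [3.138, -0.002, -0.178]
ft_force: [0.0, 0.2, 1.1]
grip_width: -0.001
t: 5.15
tcp_pos: [0.4359, -0.2279, 0.1113]
tcp_rot: [3.137, -0.003, -0.178]
ft_force: [-1.7, 0.9, 3.0]
grip_width: 0.001
t 5.15 tcp [ 0.4359 -0.2279  0.1113] rot [ 3.137e+00 -3.000e-03 -1.780e-01] F [-1.7  0.9  3. ] g 0.001 q [-0.73  0.11  1.96 -0.    1.07 -0.55]
```

View pics/s2.png

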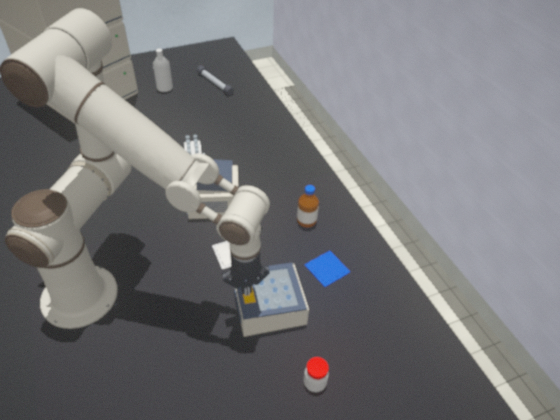

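The fingers rest on the yellow mark at (250,298) and the lid is nearly shut. I press on through the catch.

```bash
python3 -m jog '[[[0,0,0.003,0,0,0,0],[0,0,0.003,0,0,0,0],[0,0,0.003,0,0,0,0],[0,0,0.003,0,0,0,0],[0,0,0.003,0,0,0,0],[0,0,0.003,0,0,0,0],[0,0,0.002,0,0,0,0],[0,0,0.002,0,0,0,0]]]'
```

```text
t: 6.2
tcp_pos: [0.436, -0.2281, 0.1026]
tcp_rot: [3.139, 0.006, -0.175]
ft_force: [-6.5, 5.3, 18.0]
grip_width: -0.001
```

Stopped hard at a tip height of about 0.0806 m with 18 N, so the lid is shut. I lift off and verify.

```bash
python3 -m jog '[[[0,0,-0.01,0,0,0,0],[0,0,-0.02,0,0,0,0],[0,0,-0.025,0,0,0,0.03],[0,-0.01,-0.025,0,0,0,0.03],[0,-0.03,-0.025,0,0,0,0.03],[0,-0.05,-0.02,0,0,0,0.03],[0,-0.055,-0.015,0,0,0,0.03],[0,-0.055,-0.01,0,0,0,0.03]]]'
python3 - <<'E'
from h import *
p=shot('top','t3'); P,ok=cloud(p); m=ok&(np.hypot(P[...,0]-.44,P[...,1]+.225)<.05)
print(np.median(P[m],0),np.median(P[m][:,2]))
for n in ['lid_press','lid_hinge','flap_bar']:
    for d in arm.tip_of(p,n)[:2]: print(n,np.round(w(p,d['xyz']),3),round(d['confidence'],2))
plan([.459,.235,.25],-.329,8)
E
```

```text
t: 7.2
tcp_pos: [0.473, -0.0286, 0.2571]
tcp_rot: [3.14, 0.003, -0.183]
ft_force: [0.3, -0.6, -0.1]
grip_width: 0.354
[ 0.44196392 -0.22514602  0.08190656] 0.08190655903294952
lid_press [ 0.438 -0.228  0.082] 0.82
lid_hinge [ 0.581 -0.253  0.079] 0.78
lid_hinge [ 0.503 -0.236 -0.   ] 0.7
flap_bar [0.459 0.237 0.186] 0.79
flap_bar [ 0.468 -0.009  0.004] 0.26
t 7.4 tcp [ 0.4727 -0.0295  0.2561] rot [ 3.139  0.004 -0.18 ] F [ 0.5 -0.4 -0.5] g 0.356 q [-0.32 -0.11  1.86 -0.    1.39 -0.14]
[-0.0076, -0.0322, 0.0007] [0.02, 0.03, 1.07]
[-0.0082, -0.0321, 0.0007] [0.02, 0.03, 1.07]
[-0.0088, -0.0319, 0.0007] [0.02, 0.03, 1.07]
[-0.0094, -0.0317, 0.0007] [0.02, 0.03, 1.07]
[-0.01, -0.0316, 0.0008] [0.02, 0.03, 1.07]
[-0.0106, -0.0314, 0.0008] [0.02, 0.03, 1.07]
[-0.0111, -0.0312, 0.0008] [0.02, 0.03, 1.07]
[-0.0117, -0.031, 0.0008] [0.02, 0.03, 1.07]
```

View pics/t3.png

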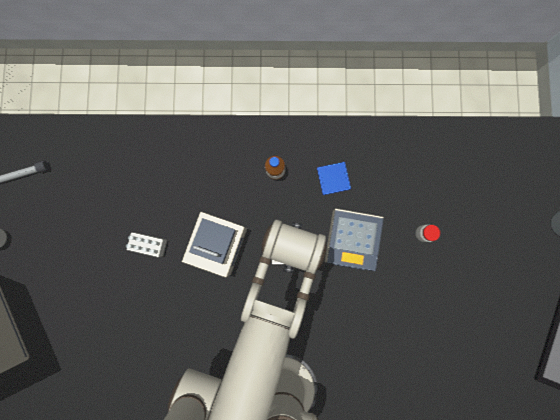

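The lid is flush: mark at (352,258), height 0.082 m, shut. Now to the hood bar.

```bash
python3 -m jog '[[[-0.0076,-0.032,0.001,0,0,1.1,0.04],[-0.0082,-0.032,0.001,0,0,1.1,0.04],[-0.0088,-0.032,0.001,0,0,1.1,0.04],[-0.0094,-0.0317,0.001,0,0,1.1,0.04],[-0.01,-0.0316,0.001,0,0,1.1,0.04],[-0.01,-0.031,0.001,0,0,1.1,0.04],[-0.01,-0.028,0.001,0,0,1.1,0.04],[-0.01,-0.015,0.001,0,0,1,0.04]]]'
python3 -c "
from h import *
plan([.460,.235,.25],-.329,4)"
```

```text
t: 8.4
tcp_pos: [0.4602, 0.209, 0.2422]
tcp_rot: [3.133, 0.009, -0.358]
ft_force: [-0.0, 0.6, 0.3]
grip_width: 0.467
t 8.4 tcp [0.4602 0.209  0.2422] rot [ 3.133  0.009 -0.358] F [-0.   0.6  0.3] g 0.467 q [ 0.19 -0.01  1.79 -0.    1.37  0.55]
[-0.0023, -0.006, -0.002] [0.12, 0.13, -0.42]
[-0.0023, -0.0061, -0.002] [0.12, 0.13, -0.42]
[-0.0022, -0.0061, -0.002] [0.12, 0.13, -0.42]
[-0.0022, -0.0061, -0.002] [0.12, 0.13, -0.42]
```

```bash
python3 -m jog '[[[-0.0023,-0.006,0,0.1,0.1,-0.4,0.04],[-0.0023,-0.006,0,0.1,0.1,-0.4,0.04],[-0.0022,-0.006,0.001,0.1,0.1,-0.4,0.04],[-0.0022,-0.006,0.011,0.1,0.1,-0.4,0.04],[0,0,0.013,0,0,0,0.04],[0,0,0.013,0,0,0,0.04],[0,0,0.01,0,0,0,0.04],[0,0,0.004,0,0,0,0.04]]]' 20
python3 - <<'E'
from h import *
st(); shot('wrist','w4'); shot('side','s4')
E
```

```text
t: 9.4
tcp_pos: [0.4601, 0.2319, 0.1842]
tcp_rot: [3.137, 0.004, -0.332]
ft_force: [0.1, 0.4, 0.1]
grip_width: 0.469
t 9.4 tcp [0.4601 0.2319 0.1842] rot [ 3.137  0.004 -0.332] F [0.1 0.4 0.1] g 0.469 q [ 0.23  0.07  1.83 -0.    1.24  0.57]
```

View pics/w4.png

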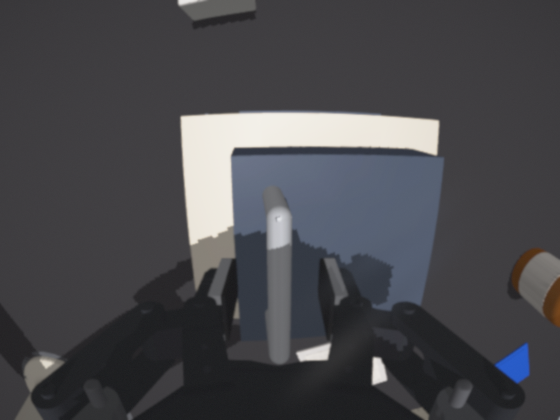

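View pics/s4.png

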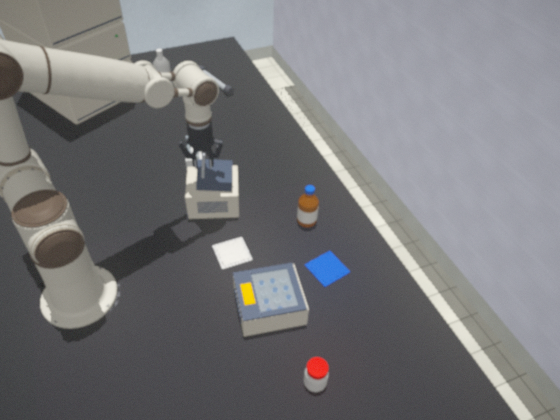

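Bar (281,215–360 in the wrist view) is centred between the pads. I grip it lightly and follow the arc with the tool vertical.

```bash
python3 -m jog '[[[0,0,0,0,0,0,0.009],[0,0,0,0,0,0,0.009],[0,0,0,0,0,0,0.009],[0,0,0,0,0,0,0.009],[0.0085,0,-0.0082,0,0,0,0.009],[0.0093,0,-0.0073,0,0,0,0.009],[0.0099,0,-0.0064,0,0,0,0.009],[0.0105,0,-0.0054,0,0,0,0.009]]]' 20
python3 - <<'E'
from h import *
s=st(); shot('side','s5')
p=np.array(s['tcp_pos'])-[.5443,.2081,.103]; c,sn=np.cos(-.329),np.sin(-.329)
print('unitframe',p[0]*c+p[1]*sn,-p[0]*sn+p[1]*c,p[2])
E
```

```text
t: 10.5
tcp_pos: [0.4979, 0.2194, 0.2145]
tcp_rot: [3.138, 0.006, -0.332]
ft_force: [-1.8, 2.5, -0.1]
grip_width: 0.109
t 10.5 tcp [0.4979 0.2194 0.2145] rot [ 3.138  0.006 -0.332] F [-1.8  2.5 -0.1] g 0.109 q [ 0.19  0.12  1.72 -0.    1.31  0.52]
unitframe -0.047548324055603566 -0.004284089484848862 0.11151593261524319
```

View pics/s5.png

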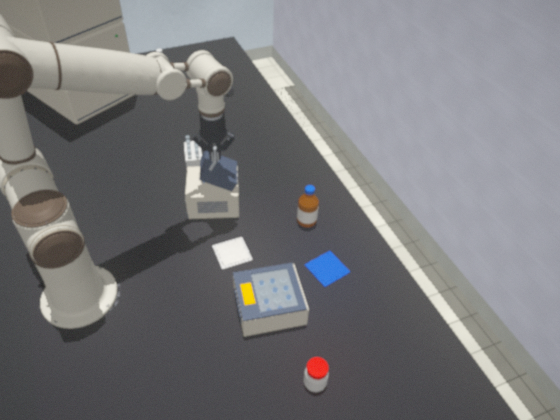

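The hood is following and the radius is 121 mm, as expected. Continuing.

```bash
python3 -m jog '[[[0.011,0,-0.0043,0,0,0,0.009],[0.0114,0,-0.0033,0,0,0,0.009],[0.0116,0,-0.0021,0,0,0,0.009],[0.0118,0,-0.001,0,0,0,0.009],[0.0118,0,0,0,0,0,0.009],[0.0117,0,0.0013,0,0,0,0.009],[0.0116,0,0.0025,0,0,0,0.009],[0.0113,0,0.0036,0,0,0,0.009]]]'
python3 - <<'E'
from h import *
s=st(); shot('side','s6')
p=np.array(s['tcp_pos'])-[.5443,.2081,.103]; c,sn=np.cos(-.329),np.sin(-.329)
a=p[0]*c+p[1]*sn
print('unitframe',a,-p[0]*sn+p[1]*c,p[2], 'theta',np.arctan2(p[2],-a)-np.radians(38.3))
E
```

```text
t: 11.55
tcp_pos: [0.5924, 0.1871, 0.2171]
tcp_rot: [3.139, 0.005, -0.332]
ft_force: [-2.8, 2.9, -2.2]
grip_width: 0.108
t 11.55 tcp [0.5924 0.1871 0.2171] rot [ 3.139  0.005 -0.332] F [-2.8  2.9 -2.2] g 0.108 q [ 0.11  0.31  1.49 -0.    1.35  0.44]
unitframe 0.052291416393328786 -0.004285110631672827 0.11412996988372197 theta 1.3319660501824326
```

View pics/s6.png

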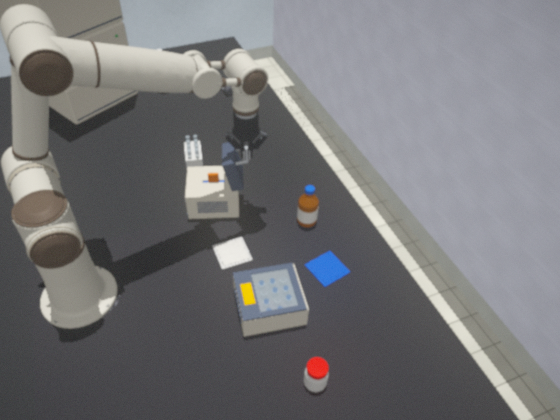

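The orange tab is exposed at (213,177) and θ≈1.33. I go a bit past vertical, release slightly and rise.

```bash
python3 -m jog '[[[0.01,0,0.0051,0,0,0,0.009],[0.0094,0,0.006,0,0,0,0.009],[0.0088,0,0.0069,0,0,0,0.009],[0.0082,0,0.0076,0,0,0,0.009],[0,0,0,0,0,0,0.009],[0,0,0,0,0,0,0.018],[0,0,0,0,0,0,0.018],[0,0,-0.01,0,0,0,0.018]]]'
python3 - <<'E'
from h import *
s=st()
p=np.array(s['tcp_pos'])-[.5443,.2081,.103]; c,sn=np.cos(-.329),np.sin(-.329)
a=p[0]*c+p[1]*sn
print('unitframe',a,-p[0]*sn+p[1]*c,p[2])
shot('side','s7')
E
```

```text
t: 12.6
tcp_pos: [0.631, 0.173, 0.1998]
tcp_rot: [3.138, 0.002, -0.333]
ft_force: [0.7, -0.4, 0.5]
grip_width: 0.214
t 12.6 tcp [0.631  0.173  0.1998] rot [ 3.138e+00  2.000e-03 -3.330e-01] F [ 0.7 -0.4  0.5] g 0.214 q [ 0.08  0.4   1.41 -0.    1.33  0.42]
unitframe 0.09338355848755209 -0.005211985318420025 0.096761795578905
```

View pics/s7.png

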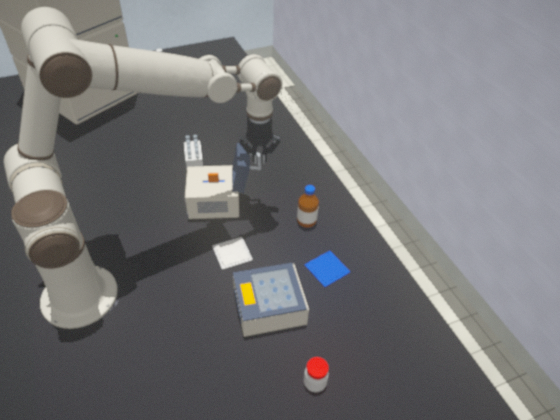

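```bash
python3 -m jog '[[[0.001,0,-0.01,0,0,0,0.018],[0.001,0,-0.015,0,0,0,0.018],[0,0,-0.02,0,0,0,0.018],[0,0,-0.025,0,0,0,0.018],[0,0,-0.025,0,0,0,0.018],[-0.03,0,-0.01,0,0,-10.5,0.04],[-0.04,0,0,0,0,-10.5,0.04],[-0.04,0,0,0,0,-10.5,0.04]]]'
python3 - <<'E'
from h import *
plan([.4875,.2275,.26],-.329+np.pi/2,8)
E
```

```text
t: 13.65
tcp_pos: [0.5272, 0.1864, 0.3205]
tcp_rot: [3.137, -0.013, 0.231]
ft_force: [-0.4, 0.5, 0.7]
grip_width: 0.473
t 13.65 tcp [0.5272 0.1864 0.3205] rot [ 3.137 -0.013  0.231] F [-0.4  0.5  0.7] g 0.473 q [ 0.13  0.07  1.56 -0.    1.5  -0.11]
[-0.0038, -0.0062, 0.0075] [0.08, -0.07, -7.24]
[-0.0029, -0.0066, 0.0075] [0.08, -0.07, -7.24]
[-0.0021, -0.0069, 0.0075] [0.08, -0.07, -7.24]
[-0.0012, -0.0071, 0.0075] [0.08, -0.07, -7.24]
[-0.0003, -0.0072, 0.0075] [0.08, -0.07, -7.24]
[0.0006, -0.0071, 0.0075] [0.08, -0.07, -7.24]
[0.0015, -0.007, 0.0076] [0.08, -0.07, -7.24]
[0.0024, -0.0067, 0.0076] [0.08, -0.07, -7.24]
```

```bash
python3 -m jog '[[[-0.0038,-0.0062,0.0065,0.1,0,-7.2,0.05],[-0.0029,-0.0066,0.0065,0.1,0,-7.2,0.05],[-0.0021,-0.007,0.0065,0.1,0,-7.2,0.05],[-0.0012,-0.007,0.0065,0.1,0,-7.2,0.05],[0,-0.007,0.0065,0.1,0,-7.2,0.05],[0.0006,-0.007,0.0065,0.1,0,-7.2,0.05],[0.0015,-0.007,0.0065,0.1,0,-7.2,0.05],[0.0024,-0.0067,0.006,0.1,0,-7.2,0.05]]]'
python3 - <<'E'
from h import *
s=st()
p=shot('wrist','w8')
for n in ['filter_tab','filter_mid','flap_bar','flap_hinge']:
    for d in arm.tip_of(p,n)[:2]: print('wrist',n,np.round(w(p,d['xyz']),4),round(d['confidence'],2))
p=shot('side','s8')
for n in ['filter_tab','filter_mid','flap_bar','flap_hinge']:
    for d in arm.tip_of(p,n)[:2]: print('side',n,np.round(w(p,d['xyz']),4),round(d['confidence'],2))
P,ok=cloud(p); f=p['frame'].astype(int)
m=ok&(f[...,2]>150)&(f[...,0]<80)&(np.hypot(P[...,0]-.487,P[...,1]-.227)<.05); print(m.sum(),P[m].mean(0),P[m].min(0),P[m].max(0))
p=shot('top','t8')
E
```

```text
t: 14.65
tcp_pos: [0.4866, 0.2287, 0.2797]
tcp_rot: [3.126, -0.016, 1.272]
ft_force: [-0.1, 0.4, -0.9]
grip_width: 0.585
t 14.65 tcp [0.4866 0.2287 0.2797] rot [ 3.126 -0.016  1.272] F [-0.1  0.4 -0.9] g 0.585 q [ 0.21  0.03  1.69  0.01  1.41 -1.06]
wrist filter_mid [0.4914 0.2256 0.0784] 0.78
wrist flap_hinge [0.5425 0.2004 0.0992] 0.63
side filter_tab [0.4864 0.2239 0.1168] 0.55
side filter_mid [0.4863 0.2268 0.0726] 0.42
side flap_bar [0.629  0.1727 0.1796] 0.88
side flap_hinge [0.5402 0.2068 0.1034] 0.89
67 [0.48345339 0.21937061 0.11736531] [0.47140427 0.21137478 0.09689861] [0.49777653 0.22968942 0.13520622]
```

View pics/w8.png

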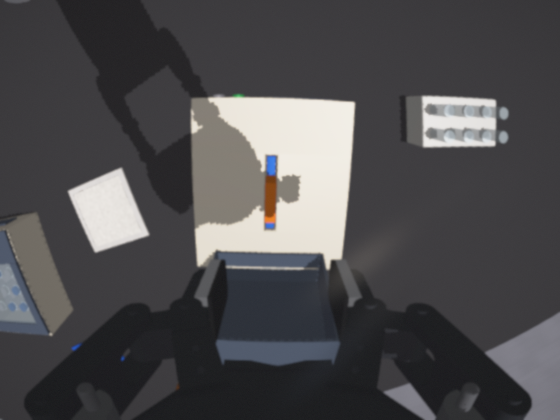

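View pics/s8.png

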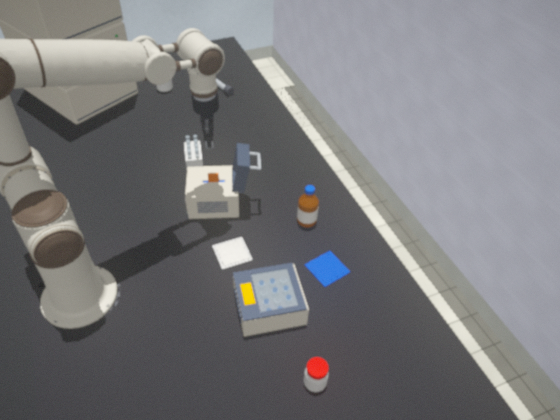

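Hood stands back at θ≈1.75 in the side view (243,165). Slot with tab is at (270,155–230) in the wrist view. I refine the tab position with the fisheye geometry.

```bash
cat >> h.py <<'E'
def fcloud(p):
    z=p['range_z'];v,u=np.indices(z.shape)
    x=(u-p['cx'])/p['fx'];y=(v-p['cy'])/p['fy'];th=np.hypot(x,y)+1e-9
    k=np.tan(np.minimum(th,1.5))/th
    P=np.stack([x*k*z,y*k*z,z],-1);T=np.array(p['extrinsics']); return P@T[:3,:3].T+T[:3,3], (z>0)&(th<1.4)
E
python3 - <<'E'
from h import *
p=shot('wrist','w9'); P,ok=fcloud(p); f=p['frame'].astype(int)
b,g,r=f[...,0],f[...,1],f[...,2]
near=ok&(np.hypot(P[...,0]-.487,P[...,1]-.227)<.06)&(P[...,2]>.05)
m=near&(r>90)&(b<60)
q=P[m];print('orange',len(q),q.mean(0).round(4));mt=m&(P[...,2]>.125);q=P[mt]
print('top',len(q),q.mean(0).round(4),q.min(0),q.max(0),cv2.minAreaRect((q[:,:2]*1000).astype(np.float32)))
m=near&(b>120)&(r<90); q=P[m];print('blue',len(q),q.mean(0).round(4),cv2.minAreaRect((q[:,:2]*1000).astype(np.float32)))
m=ok&(P[...,2]>.095)&(P[...,2]<.105)&(np.hypot(P[...,0]-.483,P[...,1]-.229)<.13);q=P[m]
print('deck',cv2.minAreaRect((q[:,:2]*1000).astype(np.float32)))
plan([.4875,.2275,.18],-.329+np.pi/2,8)
E
```

```text
orange 431 [0.4834 0.2249 0.1307]
top 382 [0.4851 0.2244 0.1326] [0.46887609 0.21542098 0.12505172] [0.50324999 0.23295664 0.1345712 ] ((486.20465087890625, 224.17709350585938), (7.761906147003174, 34.52458953857422), 72.17833709716797)
blue 190 [0.4707 0.2294 0.0985] ((488.180908203125, 223.3217315673828), (8.023576736450195, 72.66970825195312), 71.56336975097656)
deck ((491.36761474609375, 222.22052001953125), (151.02316284179688, 189.35540771484375), 71.1952896118164)
t 15.25 tcp [0.4866 0.2284 0.2786] rot [ 3.127 -0.016  1.267] F [-0.1  0.8 -0.1] g 0.589 q [ 0.21  0.03  1.69  0.01  1.41 -1.06]
[-0.0003, -0.0, 0.0123] [0.1, -0.11, 0.18]
[-0.0002, -0.0, 0.0123] [0.1, -0.11, 0.18]
[-0.0002, 0.0, 0.0123] [0.1, -0.11, 0.18]
[-0.0002, 0.0, 0.0123] [0.1, -0.11, 0.18]
[-0.0002, 0.0001, 0.0123] [0.1, -0.11, 0.18]
[-0.0002, 0.0001, 0.0123] [0.1, -0.11, 0.18]
[-0.0001, 0.0001, 0.0123] [0.1, -0.11, 0.18]
[-0.0001, 0.0001, 0.0123] [0.1, -0.11, 0.18]
```

```bash
python3 -m jog '[[[-0.0005,0.0002,0.013,0.1,-0.1,0.1,0.05],[-0.0005,0.0002,0.013,0.1,-0.1,0.1,0.05],[-0.0005,0.0002,0.013,0.1,-0.1,0.1,0.05],[-0.0005,0.0002,0.013,0.1,-0.1,0.1,0.05],[-0.0005,0,0.013,0.1,-0.1,0.1,0.05],[-0.0005,0,0.013,0.1,-0.1,0.1,0.05],[-0.0005,0,0.013,0.1,-0.1,0.1,0.05],[-0.0005,0,0.01,0.1,-0.1,0.1,0.05]]]' 40
python3 - <<'E'
from h import *
p=shot('wrist','w10'); P,ok=fcloud(p); f=p['frame'].astype(int)
b,g,r=f[...,0],f[...,1],f[...,2]
m=ok&(np.hypot(P[...,0]-.487,P[...,1]-.227)<.06)&(P[...,2]>.125)&(r>90)&(b<60);q=P[m]
print('top',len(q),q.mean(0).round(4),cv2.minAreaRect((q[:,:2]*1000).astype(np.float32)))
plan([.487,.2248,.128],-.32+np.pi/2,6)
E
```

```text
t: 16.25
tcp_pos: [0.4866, 0.2246, 0.1695]
tcp_rot: [-3.14, 0.0, 1.251]
ft_force: [-1.0, 0.4, 0.1]
grip_width: 0.584
top 1052 [0.4843 0.2247 0.1324] ((486.3500671386719, 224.17056274414062), (9.216680526733398, 35.22686767578125), 71.49797821044922)
t 16.3 tcp [0.4858 0.2243 0.1681] rot [-3.138e+00  1.000e-03  1.251e+00] F [-0.5 -0.6  0.1] g 0.582 q [ 0.21  0.14  1.79  0.    1.21 -1.05]
[0.0001, 0.0002, 0.0067] [-0.04, 0.01, 0.0]
[0.0001, 0.0002, 0.0067] [-0.04, 0.01, 0.0]
[0.0001, 0.0002, 0.0067] [-0.04, 0.01, 0.0]
[0.0001, 0.0002, 0.0067] [-0.04, 0.01, 0.0]
[0.0001, 0.0002, 0.0067] [-0.04, 0.01, 0.0]
[0.0001, 0.0002, 0.0067] [-0.04, 0.01, 0.0]
```

View pics/w10.png

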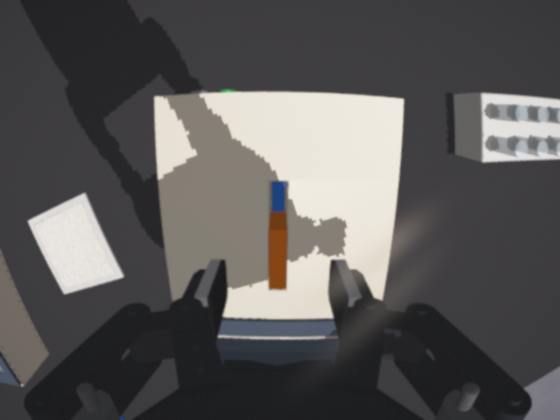

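Tab (278,212–290) is midway between the pads (218 and 340). I descend and close.

```bash
python3 -m jog '[[[0,0,0.007,0,0,0,0.05],[0,0,0.007,0,0,0,0.05],[0,0,0.007,0,0,0,0.05],[0,0,0.007,0,0,0,0.05],[0,0,0.006,0,0,0,0.05],[0,0,0.004,0,0,0,0.04],[0,0,0,0,0,0,0.03],[0,0,0,0,0,0,0.02]]]' 40
python3 -c "
from h import *
st()"
```

```text
t: 17.3
tcp_pos: [0.4864, 0.2245, 0.1283]
tcp_rot: [-3.139, 0.0, 1.251]
ft_force: [0.2, 0.6, 0.3]
grip_width: 0.233
t 17.3 tcp [0.4864 0.2245 0.1283] rot [-3.139  0.     1.251] F [0.2 0.6 0.3] g 0.233 q [ 0.21  0.19  1.82  0.    1.13 -1.05]
```

```bash
python3 -m jog '[[[0,0,0,0,0,0,0],[0,0,0,0,0,0,0],[0,0,0,0,0,0,0],[0,0,0,0,0,0,0],[0,0,-0.004,0,0,0,0],[0,0,-0.005,0,0,0,0],[0,0,-0.006,0,0,0,0],[0,0,-0.006,0,0,0,0]]]' 60
python3 -c "
from h import *
st();shot('wrist','w11');shot('side','s11')"
```

```text
t: 18.3
tcp_pos: [0.4865, 0.2245, 0.1509]
tcp_rot: [-3.139, 0.0, 1.251]
ft_force: [-0.4, -1.5, -0.2]
grip_width: 0.106
t 18.3 tcp [0.4865 0.2245 0.1509] rot [-3.139  0.     1.251] F [-0.4 -1.5 -0.2] g 0.106 q [ 0.21  0.16  1.8   0.    1.18 -1.05]
```

View pics/w11.png

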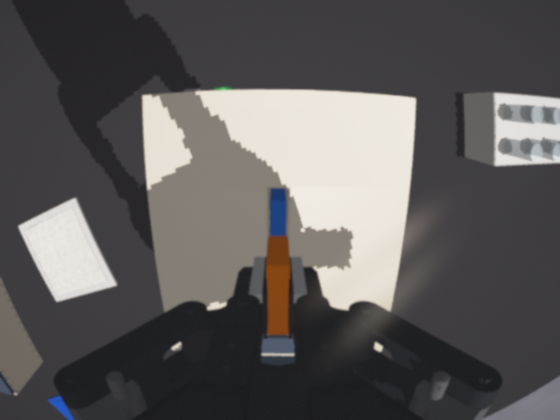

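Tab is held between the pads (278,290). Lifting straight up.

```bash
python3 -m jog '[[[0,0,-0.008,0,0,0,0],[0,0,-0.012,0,0,0,0],[0,0,-0.015,0,0,0,0],[0,0,-0.018,0,0,0,0],[0,0,-0.018,0,0,0,0],[0,0,-0.018,0,0,0,0],[0,0,-0.015,0,0,0,0],[0,0,-0.01,0,0,0,0]]]' 60
python3 -c "
from h import *
st();shot('side','s12')
plan([.467,-.011,.275],1.251,16)"
```

```text
t: 19.4
tcp_pos: [0.4873, 0.2246, 0.2746]
tcp_rot: [3.14, -0.002, 1.251]
ft_force: [0.1, 0.4, -1.1]
grip_width: 0.104
t 19.4 tcp [0.4873 0.2246 0.2746] rot [ 3.140e+00 -2.000e-03  1.251e+00] F [ 0.1  0.4 -1.1] g 0.104 q [ 0.21  0.04  1.68  0.    1.42 -1.05]
t 19.45 tcp [0.488  0.2248 0.276 ] rot [ 3.138e+00 -3.000e-03  1.251e+00] F [0.6 0.5 1. ] g 0.098 q [ 0.21  0.04  1.68  0.    1.42 -1.05]
[-0.0144, 0.0034, 0.0] [0.01, -0.01, 0.0]
[-0.0144, 0.0034, 0.0] [0.01, -0.01, 0.0]
[-0.0144, 0.0034, 0.0] [0.01, -0.01, 0.0]
[-0.0144, 0.0034, 0.0] [0.01, -0.01, 0.0]
[-0.0144, 0.0034, 0.0] [0.01, -0.01, 0.0]
[-0.0144, 0.0034, 0.0] [0.01, -0.01, 0.0]
[-0.0144, 0.0034, 0.0] [0.01, -0.01, 0.0]
[-0.0144, 0.0034, 0.0] [0.01, -0.01, 0.0]
[-0.0144, 0.0034, 0.0] [0.01, -0.01, 0.0]
[-0.0144, 0.0034, 0.0] [0.01, -0.01, 0.0]
[-0.0144, 0.0034, 0.0] [0.01, -0.01, 0.0]
[-0.0144, 0.0034, 0.0001] [0.01, -0.01, 0.0]
[-0.0144, 0.0034, 0.0001] [0.01, -0.01, 0.0]
[-0.0144, 0.0034, 0.0001] [0.01, -0.01, 0.0]
[-0.0144, 0.0034, 0.0001] [0.01, -0.01, 0.0]
[-0.0144, 0.0034, 0.0001] [0.01, -0.01, 0.0]
```

View pics/s12.png

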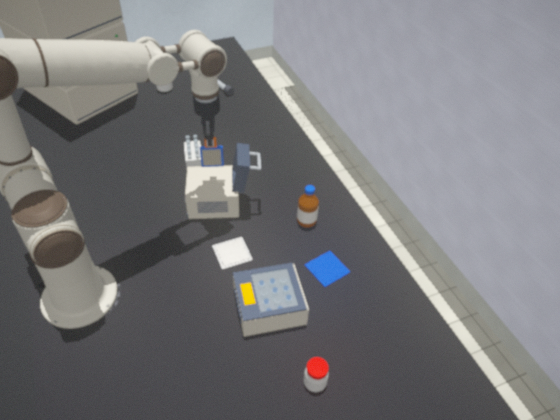

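Plate is clear of the slot, blue at (211,158). Lower edge ≈0.165 m. Carrying it over the pad.

```bash
python3 -m jog '[[[-0.006,0.0014,0,0,0,0,0],[-0.012,0.003,0,0,0,0,0],[-0.0144,0.0034,0,0,0,0,0],[-0.0144,0.0034,0,0,0,0,0],[-0.0144,0.0034,0,0,0,0,0],[-0.0144,0.0034,0,0,0,0,0],[-0.0144,0.0034,0,0,0,0,0],[-0.0144,0.0034,0,0,0,0,0]]]' 60
python3 -c "
from h import *
plan([.467,-.011,.26],1.251,8)"
```

```text
t: 20.45
tcp_pos: [0.4768, 0.1099, 0.2736]
tcp_rot: [3.142, -0.0, 1.251]
ft_force: [-0.2, -1.2, -0.8]
grip_width: 0.103
t 20.45 tcp [0.4768 0.1099 0.2736] rot [ 3.142 -0.     1.251] F [-0.2 -1.2 -0.8] g 0.103 q [-0.02 -0.08  1.8   0.    1.42 -1.27]
[-0.0147, 0.0036, 0.0017] [0.0, -0.0, 0.0]
[-0.0147, 0.0036, 0.0017] [0.0, -0.0, 0.0]
[-0.0147, 0.0036, 0.0017] [0.0, -0.0, 0.0]
[-0.0147, 0.0036, 0.0017] [0.0, -0.0, 0.0]
[-0.0147, 0.0036, 0.0017] [0.0, -0.0, 0.0]
[-0.0147, 0.0036, 0.0017] [0.0, -0.0, 0.0]
[-0.0147, 0.0036, 0.0017] [0.0, -0.0, 0.0]
[-0.0147, 0.0036, 0.0017] [0.0, -0.0, 0.0]
```

```bash
python3 -m jog '[[[-0.0147,0.0036,0.0015,0,0,0,0],[-0.0147,0.0036,0.0015,0,0,0,0],[-0.0147,0.0036,0.0015,0,0,0,0],[-0.0147,0.0036,0.0015,0,0,0,0],[-0.0147,0.0036,0.0015,0,0,0,0],[-0.0147,0.0036,0.0015,0,0,0,0],[-0.012,0.003,0.001,0,0,0,0],[-0.007,0.0015,0.001,0,0,0,0]]]' 60
python3 - <<'E'
from h import *
plan([.467,-.011,.26],1.251,4)
for c in ['side','wrist']:
    p=shot(c,c+'13')
    for n in ['filter_tab','filter_mid','pad','flap_bar','lid_press','amber_bottle','white_jar','tube_rack']:
        for d in arm.tip_of(p,n)[:1]: print(c,n,np.round(w(p,d['xyz']),4),round(d['confidence'],2))
E
```

```text
t: 21.45
tcp_pos: [0.4672, -0.0085, 0.2618]
tcp_rot: [3.141, -0.001, 1.25]
ft_force: [-0.9, 0.2, -1.0]
grip_width: 0.103
t 21.45 tcp [ 0.4672 -0.0085  0.2618] rot [ 3.141e+00 -1.000e-03  1.250e+00] F [-0.9  0.2 -1. ] g 0.103 q [-0.28 -0.14  1.88  0.    1.4  -1.53]
[-0.0006, 0.0002, 0.0004] [0.01, -0.01, -0.01]
[-0.0006, 0.0002, 0.0004] [0.01, -0.01, -0.01]
[-0.0006, 0.0002, 0.0004] [0.01, -0.01, -0.01]
[-0.0006, 0.0002, 0.0004] [0.01, -0.01, -0.01]
side filter_tab [ 0.4799  0.4619 -0.    ] 0.23
side filter_mid [ 0.4687 -0.0046  0.2066] 0.62
side pad [ 0.4617 -0.0154  0.0009] 0.97
side flap_bar [0.6296 0.1704 0.1786] 0.81
side lid_press [ 0.434  -0.2264  0.0797] 0.58
side amber_bottle [0.745  0.0289 0.0021] 0.78
side white_jar [ 0.5219 -0.4916 -0.0062] 0.72
side tube_rack [ 0.4802  0.4626 -0.0023] 0.7
wrist filter_tab [ 0.4645 -0.0072  0.2546] 0.95
wrist filter_mid [ 0.473  -0.0097  0.2122] 0.73
wrist pad [ 0.4659 -0.0144  0.0006] 0.78
wrist flap_bar [0.6284 0.1722 0.1744] 0.87
wrist lid_press [ 0.4384 -0.2299  0.0857] 0.91
wrist amber_bottle [0.5443 0.2003 0.1   ] 0.55
wrist white_jar [ 0.5213 -0.4908  0.0039] 0.95
```

View pics/side13.png

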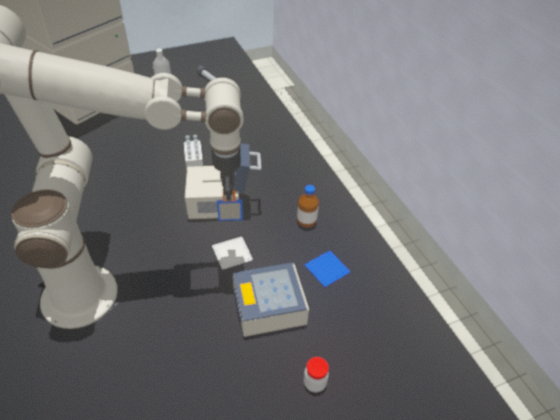

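View pics/wrist13.png

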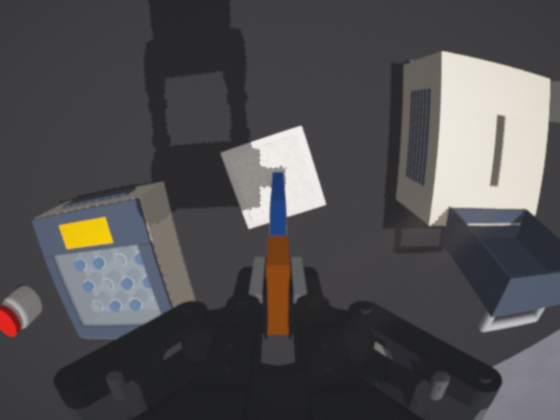

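```bash
python3 -m jog '[[[-0.0015,0.0003,0,0,0,0,0],[-0.0015,0.0003,0,0,0,0,0],[0,0,0,0,0,0,0],[0,0,0,0,0,0,0],[0,0,0,0,0,0,0],[0,0,0,0,0,0,0],[0,0,0,0,0,0,0],[0,0,0,0,0,0,0]]]' 60
python3 - <<'E'
from h import *
s=st(); print(np.abs(s['joint_velocities']).max())
p=shot('side','s14');P,ok=cloud(p);f=p['frame'].astype(int);b,g,r=[f[...,i] for i in range(3)]
m=ok&(b>80)&(b-r>45)&(np.hypot(P[...,0]-.466,P[...,1]+.011)<.06)&(P[...,2]>.05); q=P[m]; print(len(q),q.min(0),q.max(0),q.mean(0))
for n in ['filter_mid','lid_press','flap_bar']:
    for d in arm.tip_of(p,n)[:1]: print(n,np.round(w(p,d['xyz']),4),round(d['confidence'],2))
E
```

```text
t: 23.35
tcp_pos: [0.4668, -0.0109, 0.2618]
tcp_rot: [3.141, -0.001, 1.251]
ft_force: [0.1, 0.2, -0.6]
grip_width: 0.106
t 23.35 tcp [ 0.4668 -0.0109  0.2618] rot [ 3.141e+00 -1.000e-03  1.251e+00] F [ 0.1  0.2 -0.6] g 0.106 q [-0.28 -0.14  1.88  0.    1.4  -1.53]
0.001332895528805445
132 [ 0.43120358 -0.03073718  0.15017101] [0.4991732  0.00293422 0.23437189] [ 0.46718755 -0.015568    0.19771487]
filter_mid [ 0.4677 -0.0077  0.2077] 0.8
lid_press [ 0.4358 -0.2289  0.0805] 0.84
flap_bar [0.6258 0.1708 0.1761] 0.56
```

The plate is centred over the pad, its lower edge at 0.150 m, and everything is still. Handing in.

```bash
python3 -c "
from h import *
print(arm.hand_in()); st()"
```

```text
the job is handed in; nothing more can be done
None
the job is handed in; nothing more can be done
```

I did the job in the order asked and handed it in at about 23.5 s of the 61 s allowed; no verdict was reported.

- **Tray lid:** I pressed it shut through the catch. The last check puts the press point at 0.0805 m, where shut is 0.081 m.
- **Filter hood:** It stands open at about 1.75 rad and stayed there after I let go of the bar.
- **Filter plate:** I drew it out by the orange tab and it is still in the grip, which was commanded at 60 N.
    - **Position:** The gripper is vertical and still, at (0.467, −0.011). My depth estimate puts the centre of the white pad at the same spot.
    - **Height:** The lower edge is about 0.150 m above the bench, roughly 14.6 cm above the pad.
- **Bystanders:** After the carry, the networks put the amber bottle, white jar and tube rack within a few millimetres of their first positions.

The pad estimates disagreed by up to about 9 mm in y (−0.007 to −0.016), and I used the middle of that range. One low-confidence `filter_tab` report landed on the tube rack, and a wrist-camera `amber_bottle` report landed on the hood hinge; I ignored both. The highest push I read was about 20 N on the lid at its stop, against the 120 N wrist limit.

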